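# Crank the carving vise shut on a jade blank

### The job

Clamp the green stone blank in the carving vise. Set the loose crank gently and fully down onto the vise's upright square shaft end, then wind it clockwise (seen from above), about one and a half to two turns, until the jaws hold the stone; stop as soon as you feel the handle get clearly heavier (aim for 80 N of clamping; the stone slips under 30 N and cracks above 150 N). Leave the crank on the shaft, let go, and do not disturb the other things on the bench.

Things in the scene. Friction and masses are not known exactly. Their poses are not given: they have to be found in the camera images.
- crank: Loose balanced crank, 0.4 kg, standing socket down on the table at the start. Origin: centre of its underside. z up along its axis, x along the steel arm (20 mm wide, 10 mm thick, underside 30 mm up) towards the black knob. On the other side a 40 mm steel ball is centred 40 mm from the axis. Below the arm a 34 mm square collar, 30 mm tall, holds the socket.
- crank_boss (a point): Centre of the crank's red boss, where to grip it for fitting: a square block 24 x 24 mm, 30 mm tall, on the crank's axis above the arm; this point is 55 mm above the crank's underside. Sides parallel and square to the arm. Axes as the crank's.
- crank_knob (a point): Mid-height of the crank's upright black knob, which spins freely: 20 mm diameter, 50 mm tall, 70 mm from the crank's axis; this point is 66 mm above the crank's underside, 25 mm below the knob's top.
- crank_socket (a point): Mouth of the crank's square socket, centre of its underside: 17.4 mm wide, 30 mm deep, mouth chamfered 1.5 mm, sides parallel and square to the arm. Axes as the crank's.
- shaft_top (a point): Centre of the top of the vise's upright square shaft end: 16 mm wide, 28 mm tall, tip chamfered 1 mm, on a 44 mm round shoulder. Top 118 mm above the table. Crank fully down: its underside on the shoulder, 28 mm below this point. z up, x and y square to the flats; turns with the shaft. The crank fits in any of four directions, within about 4 degrees.
- shaft: The same shaft; origin below it on the table, axes as shaft_top. It rises from an 80 mm square blue gearbox 85 mm tall; the rest of the vise is no taller. Turning it takes 0.6 N m of friction, about 8.6 N at the knob. Each 18 N of clamping adds 1 N at the knob (13 N in all at 80 N); breaking away from rest reads up to 2 N more. The screw stays where it is let go.
- jaw: The vise's moving jaw: 24 mm of travel per turn of the shaft, clockwise seen from above closes it. Its origin is not on the jaw: see jaw_face.
- jaw_face (a point): Centre of the moving jaw's wooden face; its -y axis points in the closing direction, to the fixed jaw. At the start the jaws stand about 81 to 94 mm apart. The face has a rubber backing and gives about 1 mm per 30 N of clamping (a quarter radian of crank adds about 29 N).
- fixed_jaw (a point): Centre of the fixed jaw's face, which looks towards the moving jaw. The blank must end up squeezed between the two.
- slab: Loose green jade blank lying on the vise bed between the jaws, rough-sawn, about 70 mm long (its own x), 34 mm tall and somewhere between 47 and 53 mm wide (its own y, on which the jaws close; not known better, so feel for it). Origin: centre of its underside.
- slab_center (a point): Centre of the jade blank, 17 mm above its underside.
- pot: empty blue ceramic tool cup, 72 mm across, 90 mm tall (bystander)
- carving: finished jade carving lying on a pale wooden block (bystander)
- disc1: grey-green stone ring, 40 mm across, 7 mm thick (bystander)
- disc2: dark green stone ring, 38 mm across, 7 mm thick (bystander)
- offcut: black stone offcut 60 x 35 x 14 mm (bystander)
- offcut2: olive stone offcut 40 x 40 x 12 mm (bystander)
- dresser: brick-red abrasive stick 90 x 30 x 22 mm (bystander)
Things that resemble listed ones, but are neither listed nor needed, are in the scene too. Leave any blue look-alike of the slab alone.

How it is judged (in metres and radians):
On the way, in this order (a step that is already met when the one before it is completed fails the run):
1. the crank sits fully home on the square shaft end (z of crank_socket in the frame of shaft_top below -0.024 m and horizontal distance between crank_socket and shaft_top below 0.004 m and angle between the z axis of crank_socket and the z axis of shaft_top, either way round below 0.12 rad), for 0.2 s.
2. with the crank on the shaft, the jaws clamp the stone (all of step 1 and contact force between jaw and slab above 30 N), for 0.2 s.
At the end, for the whole second after the job is handed in: The crank is left at rest fully down on the square shaft end (its underside at least 24 mm below the shaft's top, within 4 mm of the axis, upright within 0.12 rad) and the stone lies flat (within 0.1 rad), clamped between the jaws with 30 to 150 N (all of step 2 and contact force between jaw and slab below 150 N and angle between slab's own z axis and vertical below 0.1 rad and angular speed of crank below 0.1 rad/s); the robot touches nothing.
It fails at once if the stone is squeezed by the jaw with more than 150 N (contact force between jaw and slab above 150 N).
It fails at once if the crank is pressed on the shaft with more than 40 N while it is not yet fully down (not (z of crank_socket in the frame of shaft_top below -0.024 m and horizontal distance between crank_socket and shaft_top below 0.004 m and angle between the z axis of crank_socket and the z axis of shaft_top, either way round below 0.12 rad) and contact force between crank and shaft above 40 N).
It fails at once if a bystander is moved by more than 30 mm (distance of any of pot, carving, disc1, disc2, offcut, offcut2, dresser from where it was at the start of the episode above 0.03 m).
It also fails if it takes over 72 s, if anything falls off the work surface, if the arm or the gripper's body presses on something with over 40 N, if the wrist force passes 120 N, or if a joint passes its speed limit or range.

### The arm

A 6-joint arm with a two-finger parallel gripper is mounted at the origin on the work surface. World frame = base frame: x ahead of the robot, y to its left, z up, the work surface at z = 0. Lengths are in mm, angles in rad, forces in N, time in s.
With the tool pointing down it reaches from about 400 to 925 mm from the base axis. Payload 12.5 kg.
Tool frame: the origin (TCP) lies at the centre of the arm's flange, where the gripper is bolted on; the fingertips stand 190 mm ahead of it and the grasp point (between the pads) lies bot.grip_depth ahead of it (bot.grip_depth is the distance from the TCP to the grasp point, in mm); z points along the fingers, y is the direction in which the jaws open and shut (so a half turn about z gives the same grasp; the last joint's range is limited). The gripper opens to 95 mm and grips with 3 to 60 N. Pads are 20 mm wide; open, the fingers measure 119 mm over their backs; the gripper's body (75 mm by 180 mm) begins 59 mm behind the grasp point.
Start: joints at [1.086, 0.491, 1.559, -0, 1.092, -0.106], TCP at [231.105, 580.702, 404.761] pointing down, gripper open.
Joint ranges: [-3.1, 3.1], [-0.84, 2.19], [0.05, 2.79], [-1.13, 4.28], [0.06, 2.93], [-2.69, 2.69]. Speed limits (rad/s): [2.22, 2.22, 2.79, 3.14, 3.14, 3.14].

### API

Orientations are given as a unit quaternion [w, x, y, z].
In Python, from rig import bot gives the robot as it stands.
- The arm moves only by the shell command python3 -m pendant 'ROWS' [OPENING] [FORCE]. ROWS is JSON, a list of rows, each an object with "offset": the shift along the tool's x, y, z in m, a list of three; "rot": the turn, a rotation vector about the tool's x, y, z in rad, a list of three. In form: [{"offset": [dx, dy, dz], "rot": [wx, wy, wz]}, ...]. A call has 1 to 5 rows; each row is the pose to reach, as a shift and turn from the pose commanded when the call began, along the tool's axes at that moment; what a row does not reach only later rows make up. A row lasts 1/8 s, in which the tool goes at most 62.5 mm and 10.7 degrees, less where a joint would pass 70% of its speed; a pose out of reach is approached as far as the arm can. A call with a gripper value outside its range is refused whole. OPENING is the finger opening in m, from 0 to 0.0951, set as the call begins (- or left out, the last holds). The fingers move at their own pace and stop on an object; FORCE is the grip in N (left out, the last holds). Time passes only in rows, so rows that repeat a pose let the fingers close. It gives the time, the measured TCP pose, the force and the opening at its end, in the units of the state.
- bot.observe(): the state, without advancing time (a new reading comes with each control period).
- bot.capture(name): name is "scene" or "top" or "wrist"; returns a dict with "color" (400x640x3 uint8, blue, green, red), "K" (3x3 intrinsics, pixels), "R" (3x3) and "t" (3): a world point X has camera coordinates R X + t; the wrist camera has in their place "mount" (4x4, takes a point from camera to tool coordinates, whose origin is the TCP and whose axes are the flange's). Camera axes: x right, y down, z forward; pixel columns grow to the right and rows downward; lengths in mm; the calibration is good to about 2 mm. A picture is of the moment at which its call begins: read the wrist's pose just before it. There is no depth.
- bot.hand_in(): hands the job in, once; it reports no verdict.
The state is a dict: "t": time; "joint_pos": joint angles; "qd": joint speeds; "joint_efforts": joint torques, N m; "position": TCP position; "tool_rot": TCP orientation; "ft_force": force on the tool from outside, world axes, zero at the start; "ft_torque": the same for the moment, N m; "opening": finger opening in mm.
Only numpy, scipy, OpenCV 4.12 (cv2) and the standard library are available. Lean on these libraries where they do the work, as an engineer would, in place of code of your own. Each camera call takes 0.05 s, during which the arm holds its last target. There are 200 camera calls.

## Working session

There is one attempt and no reset: what is moved stays moved. The work goes in short steps, Python scripts to look and compute and a shell command to move; the robot and the scene stay as the last step left them, time stands still between calls to the robot, and variables do not carry over. Pictures are saved under pics/ and viewed, about 8 in all and at most 12, crops included, and the job is handed in when it is done.

```bash
mkdir -p pics; ls; python3 - <<'E'
from rig import bot
import cv2,pickle,numpy as np
print(bot.observe(), bot.grip_depth)
d={}
for n in("scene","top","wrist"):
    c=bot.capture(n); d[n]=c; cv2.imwrite(f"pics/{n}0.png",c["color"])
    print(n,{k:np.round(v,3).tolist() for k,v in c.items() if k!="color"})
pickle.dump(d,open("cams.pkl","wb"))
E
```

```text
pics
{'t': 0.0, 'joint_pos': array([ 1.08639994e+00,  4.91571635e-01,  1.55947769e+00, -8.23863122e-06,
        1.09170861e+00, -1.05607758e-01]), 'qd': array([-0.00090971, -0.00066987, -0.00032498, -0.00095084,  0.00010181,
       -0.00028706]), 'joint_efforts': array([-1.58575054e-03, -6.12653804e+01, -2.58169234e+01,  6.91831182e-02,
        4.83678246e-02, -1.12982455e-04]), 'position': array([231.08725609, 580.66660443, 404.14439943]), 'tool_rot': array([-1.65901347e-04,  1.88262178e-01,  9.82118635e-01, -5.58533668e-04]), 'ft_force': array([-0.03657495,  0.35120023, -0.08378495]), 'ft_torque': array([-0.00271251, -0.00555132, -0.01577166]), 'opening': 95.41003608106226} 171.3
scene {'K': [[389.339, 0.0, 319.838], [0.0, 389.339, 200.054], [0.0, 0.0, 1.0]], 'R': [[0.546, 0.837, -0.007], [0.72, -0.474, -0.507], [-0.428, 0.272, -0.862]], 't': [-230.197, -332.714, 1482.66]}
top {'K': [[489.907, 0.0, 319.726], [0.0, 489.907, 198.445], [0.0, 0.0, 1.0]], 'R': [[-0.019, -1.0, -0.002], [-0.984, 0.019, -0.179], [0.179, -0.001, -0.984]], 't': [-47.88, 515.282, 1478.554]}
wrist {'K': [[277.403, 0.0, 317.842], [0.0, 277.403, 201.703], [0.0, 0.0, 1.0]], 'mount': [[0.0, -0.969, -0.245, 70.224], [1.0, 0.0, 0.001, 0.361], [-0.001, -0.245, 0.969, 18.937], [0.0, 0.0, 0.0, 1.0]]}
```

View pics/top0.png

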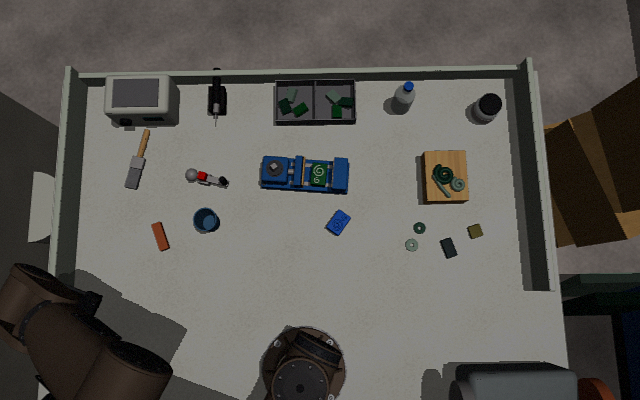

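View pics/scene0.png

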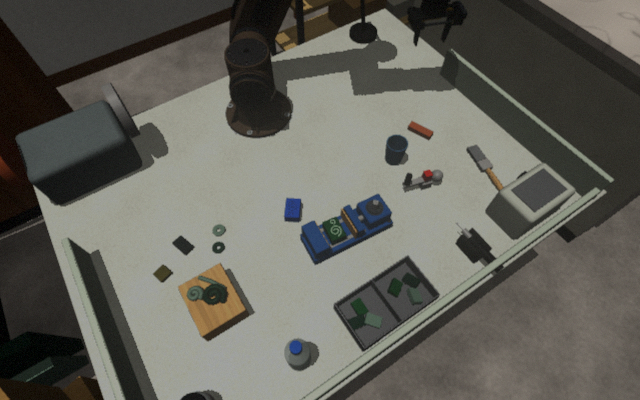

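The top view shows the crank with its ball at (192,175), red boss at (203,176) and knob at (222,183). The square shaft on the blue gearbox is at (274,168) and the green stone at (319,175). The scene view agrees: boss (427,175), shaft (376,203).

```bash
cat > h.py <<'E'
import numpy as np,cv2,pickle
from scipy.spatial.transform import Rotation as Ro
def rot(s): return Ro.from_quat(np.roll(s["tool_rot"],-1))
def cam(c,s=None):
    "-> K, Rcw (cam->world), origin"
    if "R" in c: R=np.array(c["R"]); return np.array(c["K"]),R.T,-R.T@np.array(c["t"])
    M=np.array(c["mount"]); T=rot(s).as_matrix()
    return np.array(c["K"]),T@M[:3,:3],T@M[:3,3]+s["position"]
def ray(cm,uv):
    K,R,o=cm; d=R@np.linalg.solve(K,[uv[0],uv[1],1]); return o,d
def plane(cm,uv,z):
    o,d=ray(cm,uv); return o+d*(z-o[2])/d[2]
def blobs(img,lo,hi,amin=10):
    m=cv2.inRange(cv2.cvtColor(img,cv2.COLOR_BGR2HSV),np.array(lo),np.array(hi))
    n,_,st,ce=cv2.connectedComponentsWithStats(m)
    return [(ce[i].round(1).tolist(),st[i].tolist()) for i in range(1,n) if st[i][4]>=amin]
def tool(s,v): return rot(s).inv().apply(v)
E
python3 - <<'E'
from h import *
d=pickle.load(open("cams.pkl","rb"))
for n in("top","scene"):
    print(n,blobs(d[n]["color"],(0,140,80),(6,255,255))+blobs(d[n]["color"],(172,140,80),(180,255,255)))
t=cam(d["top"])
for nm,uv,z in(("boss",(203,176),70),("ball",(192,175),35),("knob",(222,183),91),("shaft",(274,168),118),("slab",(319,175),120)): print(nm,plane(t,uv,z).round(0))
s=cam(d["scene"])
for nm,uv,z in(("boss",(427,175),70),("ball",(438,177),35),("knob",(408,178),91),("shaft",(376,203),118)): print(nm,plane(s,uv,z).round(0))
for n,(x,y) in(("top",(170,140)),("scene",(370,150))):
    cv2.imwrite(f"pics/c_{n}.png",cv2.resize(d[n]["color"][y:y+75,x:x+110],None,fx=5,fy=5,interpolation=cv2.INTER_CUBIC))
a=cv2.imread("pics/c_top.png");b=cv2.imread("pics/c_scene.png");cv2.imwrite("pics/c.png",np.vstack([a,b])[:, :][:750])
E
python3 -c "
import cv2;a=cv2.imread('pics/c.png');cv2.imwrite('pics/c.png',cv2.resize(a,None,fx=.8,fy=.8))"
```

```text
top [([200.8, 174.8], [197, 171, 9, 8, 53])]
scene [([427.8, 173.2], [424, 170, 9, 7, 45])]
boss [588. 302.  70.]
ball [600. 345.  35.]
knob [560. 238.  91.]
shaft [597.  78. 118.]
slab [572. -57. 120.]
boss [596. 297.  70.]
ball [608. 344.  35.]
knob [580. 227.  91.]
shaft [607.  76. 118.]
```

View pics/c.png

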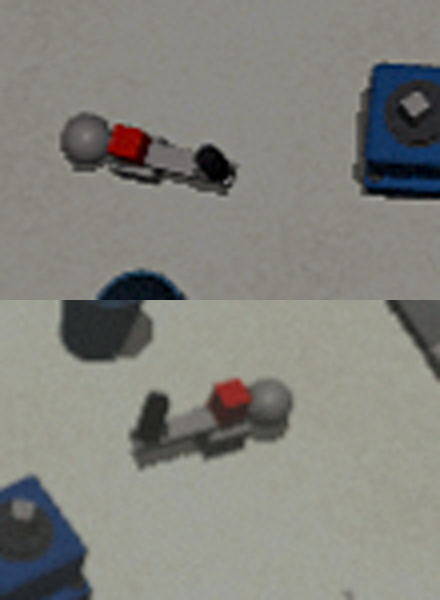

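```bash
python3 -m pendant '[{"offset":[-0.055,-0.015,0],"rot":[0,0,0.18]},{"offset":[-0.11,-0.031,0],"rot":[0,0,0.36]},{"offset":[-0.165,-0.046,0],"rot":[0,0,0.54]},{"offset":[-0.22,-0.062,0],"rot":[0,0,0.72]},{"offset":[-0.275,-0.077,0],"rot":[0,0,0.9]}]'
python3 - <<'E'
from h import *
from rig import bot
d=pickle.load(open("cams.pkl","rb"))
p1=plane(cam(d["top"]),(200.8,174.8),58);p2=plane(cam(d["scene"]),(427.8,173.2),60);print(p1,p2)
s=bot.observe();p=(p1+p2)/2;p[2]=s["position"][2]
print(s["position"],tool(s,p-s["position"]), np.degrees(rot(s).as_matrix()[:2,0]@[1,1j]).real if 0 else rot(s).as_matrix()[:,0])
E
```

```text
t: 0.78
position: [459.4, 406.1, 404.6]
tool_rot: [-0.0, 0.599, 0.801, -0.0]
ft_force: [0.3, 0.2, 0.4]
opening: 95.2
[594.33930806 311.41696044  58.        ] [587.75481882 310.32390659  60.        ]
[459.42859153 406.12676998 404.64356351] [-1.28524555e+02  9.93912976e+01 -1.96198030e-02] [-2.82172232e-01  9.59363764e-01 -1.16737612e-05]
```

```bash
python3 -m pendant '[{"offset":[-0.032,0.025,0],"rot":[0,0,0.16]},{"offset":[-0.064,0.05,0],"rot":[0,0,0.32]},{"offset":[-0.096,0.075,0],"rot":[0,0,0.48]},{"offset":[-0.128,0.099,0],"rot":[0,0,0.63]},{"offset":[-0.128,0.099,0],"rot":[0,0,0.63]}]'
python3 - <<'E'
from h import *
from rig import bot
s=bot.observe();c=bot.capture("wrist");pickle.dump((s,c),open("w1.pkl","wb"))
cv2.imwrite("pics/w1.png",c["color"])
print(s["position"],blobs(c["color"],(0,140,60),(8,255,255))+blobs(c["color"],(172,140,60),(180,255,255)))
E
```

```text
t: 1.4
position: [591.5, 311.6, 404.0]
tool_rot: [0.0, 0.817, 0.576, -0.0]
ft_force: [-0.5, 0.5, -0.3]
opening: 95.0
[591.54425162 311.61612992 403.99399858] [([165.1, 106.1], [162, 104, 7, 4, 11]), ([169.6, 111.6], [165, 109, 9, 7, 22]), ([156.3, 115.9], [152, 113, 8, 7, 15]), ([174.4, 118.5], [168, 114, 12, 11, 34]), ([153.4, 124.8], [144, 119, 21, 13, 85]), ([166.7, 127.0], [163, 122, 9, 11, 29]), ([135.1, 135.3], [133, 133, 5, 6, 10]), ([132.2, 144.3], [128, 140, 9, 9, 27]), ([319.3, 194.8], [309, 185, 21, 21, 374])]
```

View pics/w1.png

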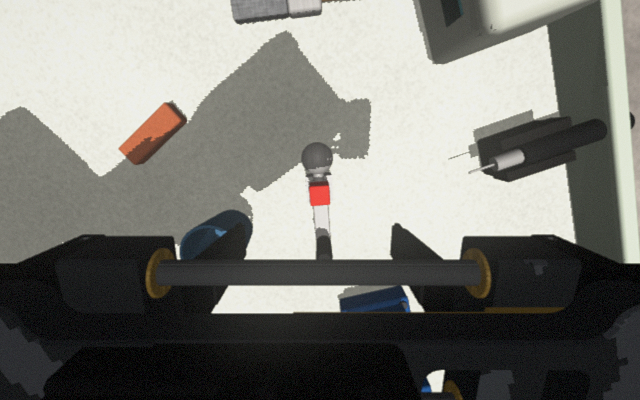

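The wrist view shows the ball at (317,157), the boss at (319,195) and the knob top near (323,240). The pot is at about (215,235), to the left.

```bash
python3 - <<'E'
from h import *
s,c=pickle.load(open("w1.pkl","rb"));cm=cam(c,s)
g=c["color"]
cv2.imwrite("pics/w1c.png",cv2.resize(g[140:265,260:380],None,fx=4.8,fy=4.8,interpolation=cv2.INTER_NEAREST))
hsv=cv2.cvtColor(g,cv2.COLOR_BGR2HSV)
m=cv2.inRange(hsv,np.array((0,140,60)),np.array((8,255,255)));m[:180]=0;m[:,:300]=0
print(cv2.minAreaRect(cv2.findNonZero(m)))
for r in range(182,210,2): 
    xs=np.flatnonzero(m[r]); print(r,xs.min() if len(xs) else None,xs.max() if len(xs) else None, g[r,319].tolist())
for n,uv,z in(("boss",(319.3,194.8),70),("ball",(317,157),35),("knob",(322.5,240),91),("pot",(215,220),90)): 
    p=plane(cm,uv,z);print(n,p,tool(s,p-s["position"]))
d=pickle.load(open("cams.pkl","rb"));print("pot",plane(cam(d["top"]),(206,216),90),"shaft",plane(cam(d["top"]),(273.2,165.8),118))
E
```

```text
((319.26641845703125, 194.9303436279297), (19.46518325805664, 19.193578720092773), 84.80557250976562)
182 None None [56, 59, 89]
184 None None [49, 52, 82]
186 310 328 [56, 64, 192]
188 309 328 [71, 80, 240]
190 310 328 [68, 78, 239]
192 310 328 [73, 80, 240]
194 310 328 [68, 78, 239]
196 310 329 [71, 78, 239]
198 310 329 [68, 76, 239]
200 311 329 [66, 77, 239]
202 311 329 [69, 76, 239]
204 311 327 [68, 75, 235]
206 None None [208, 215, 221]
208 None None [220, 224, 226]
boss [590.85513965 309.37121389  70.        ] [-2.18370024e+00  1.92713487e-01  3.33995060e+02]
ball [601.82242739 348.46768889  35.        ] [ 38.34350398  -2.57995421 368.97610875]
knob [578.23975587 263.19537999  91.        ] [-49.92614339   3.79107924 313.01729937]
pot [472.97806173 325.5148886   90.        ] [ -26.52380656 -116.27571233  314.03788694]
pot [459.44012575 284.81305426  90.        ] shaft [603.54131876  79.90306881 118.        ]
```

View pics/w1c.png

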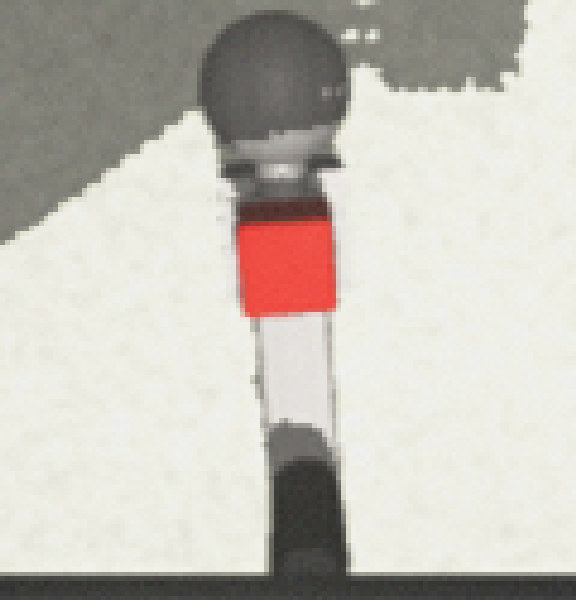

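The boss is square on and about 40 mm from the ball, as specified. I'll turn -0.075 rad, shift -2 mm and descend with the fingers at 50 mm.

```bash
python3 -m pendant '[{"offset":[-0.002,0,0.02],"rot":[0,0,-0.075]},{"offset":[-0.002,0,0.065],"rot":[0,0,-0.075]},{"offset":[-0.002,0,0.11],"rot":[0,0,-0.075]},{"offset":[-0.002,0,0.155],"rot":[0,0,-0.075]},{"offset":[-0.002,0,0.177],"rot":[0,0,-0.075]}]' 0.05 30
python3 -m pendant '[{"offset":[0,0,0],"rot":[0,0,0]},{"offset":[0,0,0],"rot":[0,0,0]},{"offset":[0,0,0],"rot":[0,0,0]},{"offset":[0,0,0],"rot":[0,0,0]}]' 0.01 40
python3 - <<'E'
from rig import bot
s=bot.observe();print(s["position"],s["tool_rot"],s["ft_force"],s["opening"])
E
```

```text
t: 2.08
position: [587.7, 312.3, 225.3]
tool_rot: [-0.001, 0.793, 0.609, -0.002]
ft_force: [0.9, -0.3, 0.5]
opening: 52.4
t: 2.58
position: [589.5, 311.8, 229.4]
tool_rot: [0.0, 0.794, 0.608, 0.002]
ft_force: [1.4, 1.7, 6.9]
opening: 23.6
[589.46992459 311.7663189  229.4184948 ] [3.23341816e-04 7.93675662e-01 6.08338917e-01 1.61247748e-03] [1.40612962 1.68877196 6.90197371] 23.559452526867286
```

```bash
python3 -m pendant '[{"offset":[0,0,-0.02],"rot":[0,0,0]},{"offset":[0,0,-0.055],"rot":[0,0,0]},{"offset":[0,0,-0.1],"rot":[0,0,0]},{"offset":[0,0,-0.135],"rot":[0,0,0]},{"offset":[0,0,-0.15],"rot":[0,0,0]}]'
python3 -m pendant '[{"offset":[-0.03,0.001,0],"rot":[0,0,0]},{"offset":[-0.08,0.002,0],"rot":[0,0,0]},{"offset":[-0.14,0.003,0],"rot":[0,0,0]},{"offset":[-0.2,0.004,0],"rot":[0,0,0]},{"offset":[-0.24,0.004,0],"rot":[0,0,0]}]'
python3 -m pendant '[{"offset":[0,0,0],"rot":[0,0,0]},{"offset":[0,0,0],"rot":[0,0,0]}]'
python3 - <<'E'
from h import *
from rig import bot
s=bot.observe();c=bot.capture("wrist");pickle.dump((s,c),open("w2.pkl","wb"))
cv2.imwrite("pics/w2.png",c["color"]);print(s["position"],s["tool_rot"],s["ft_force"],s["opening"])
E
```

```text
t: 3.2
position: [588.8, 311.4, 380.6]
tool_rot: [0.0, 0.794, 0.608, 0.001]
ft_force: [0.1, -0.1, -3.7]
opening: 23.8
t: 3.82
position: [529.5, 76.6, 377.4]
tool_rot: [-0.0, 0.794, 0.608, -0.001]
ft_force: [0.6, -1.0, -4.0]
opening: 24.0
t: 4.08
position: [530.6, 78.9, 377.6]
tool_rot: [-0.0, 0.794, 0.608, -0.0]
ft_force: [0.2, 0.1, -3.7]
opening: 23.6
[530.61096932  78.85936098 377.55421449] [-2.68640179e-04  7.93862152e-01  6.08097684e-01 -1.36407160e-04] [ 0.21539932  0.06188791 -3.68718412] 23.641601939337058
```

View pics/w2.png

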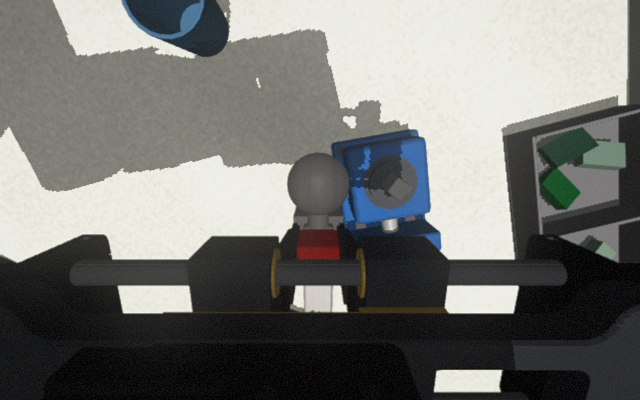

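The crank is held with its ball at (319,184) and boss at (319,244). The shaft's square end is clear at about (398,187); I'll zoom in on it.

```bash
python3 - <<'E'
from h import *
s,c=pickle.load(open("w2.pkl","rb"));g=c["color"]
b=cv2.convertScaleAbs(g[150:220,350:440],alpha=2,beta=0)
b=cv2.resize(b,None,fx=8,fy=8,interpolation=cv2.INTER_CUBIC);cv2.imwrite("pics/w2c.png",b)
cm=cam(c,s)
for uv in((397,187),): p=plane(cm,uv,118);print(p,tool(s,p-s["position"]))
E
```

```text
[602.24869661  82.23903214 118.        ] [ 21.8913829   68.43919355 259.51612773]
```

View pics/w2c.png

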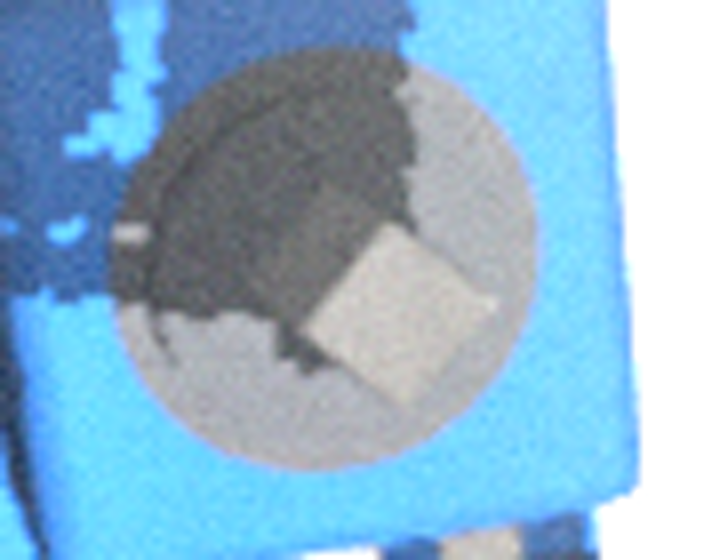

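```bash
python3 - <<'E'
from h import *
s,c=pickle.load(open("w2.pkl","rb"));g=c["color"];cm=cam(c,s)
f=lambda x,y:(350+(x+.5)/8-.5,150+(y+.5)/8-.5)
P=np.array([tool(s,plane(cm,f(*q),118)-s["position"]) for q in((390,222),(495,303),(405,405),(303,327))])
print(P.round(1),"centre",P.mean(0).round(2))
E=[P[(i+1)%4]-P[i] for i in range(4)]
print([(round(np.hypot(e[0],e[1]),1),round(np.degrees(np.arctan2(e[1],e[0]))%90,1)) for e in E])
p=plane(cm,f(323,259),90);print("shoulder",tool(s,p-s["position"]).round(2))
# held crank: ball and boss
hsv=cv2.cvtColor(g,cv2.COLOR_BGR2HSV)
m=cv2.inRange(hsv,np.array((0,140,60)),np.array((8,255,255)));m[:225]=0;m[:,:280]=0;m[:,360:]=0
for r in range(226,262,3):
    xs=np.flatnonzero(m[r]); print(r,(xs.min(),xs.max()) if len(xs) else None,g[r,319].tolist())
z0=s["position"][2]
gr=cv2.cvtColor(g,cv2.COLOR_BGR2GRAY)
for r in(165,175,185,195): print(r,''.join('#' if v<150 else '.' for v in gr[r,280:360]))
print(''.join('#' if v<150 else '.' for v in gr[140:225,319]))
for uv,tz in(((319,184),194.4),): print("ball",tool(s,plane(cm,uv,z0-tz)-s["position"]))
for v in range(232,262,4): print(v,tool(s,plane(cm,(319,v),z0-159.4)-s["position"]).round(1))
E
```

```text
[[ 30.5  69.  259.5]
 [ 21.5  81.2 259.5]
 [  9.9  72.1 259.5]
 [ 18.8  60.2 259.5]] centre [ 20.18  70.63 259.51]
[(np.float64(15.2), np.float64(36.4)), (np.float64(14.7), np.float64(38.1)), (np.float64(14.9), np.float64(36.7)), (np.float64(14.7), np.float64(36.8))]
shoulder [ 21.42  69.28 287.52]
226 None [93, 92, 99]
229 None [62, 62, 85]
232 (np.int64(303), np.int64(335)) [33, 32, 72]
235 (np.int64(301), np.int64(336)) [26, 29, 69]
238 (np.int64(301), np.int64(336)) [30, 34, 76]
241 (np.int64(300), np.int64(337)) [24, 26, 70]
244 (np.int64(298), np.int64(338)) [28, 31, 72]
247 (np.int64(297), np.int64(337)) [31, 37, 105]
250 (np.int64(297), np.int64(338)) [25, 28, 113]
253 (np.int64(297), np.int64(338)) [26, 32, 117]
256 (np.int64(297), np.int64(339)) [22, 26, 114]
259 (np.int64(300), np.int64(338)) [33, 36, 77]
165 .............###################################################################
175 ........########################################################################
185 .......#########################################################################
195 ..........######################################################################
#####################################################################################
ball [ 36.68151862  -0.66487786 194.40446936]
232 [ 17.   -0.8 159.4]
236 [ 14.7  -0.8 159.4]
240 [ 12.4  -0.8 159.4]
244 [ 10.1  -0.8 159.4]
248 [  7.8  -0.8 159.4]
252 [  5.4  -0.8 159.4]
256 [  3.   -0.8 159.4]
260 [  0.6  -0.8 159.4]
```

```bash
python3 - <<'E'
from h import *
s,c=pickle.load(open("w2.pkl","rb"))
print(np.array(c["mount"]),c["K"],s["tool_rot"],np.linalg.norm(s["tool_rot"]))
E
```

```text
[[ 1.90968332e-04 -9.69462888e-01 -2.45237991e-01  6.93431206e+01]
 [ 9.99999916e-01  2.73902263e-04 -3.04071006e-04 -1.35136776e+00]
 [ 3.61956796e-04 -2.45237913e-01  9.69462859e-01  1.89378781e+01]
 [ 0.00000000e+00  0.00000000e+00  0.00000000e+00  1.00000000e+00]] [[277.40250067   0.         317.84165581]
 [  0.         277.40250067 201.70253624]
 [  0.           0.           1.        ]] [-2.68640179e-04  7.93862152e-01  6.08097684e-01 -1.36407160e-04] 1.0
```

```bash
python3 -m pendant '[{"offset":[0.006,0.018,0],"rot":[0,0,0.16]},{"offset":[0.012,0.037,0],"rot":[0,0,0.32]},{"offset":[0.018,0.055,0],"rot":[0,0,0.48]},{"offset":[0.023,0.0735,0],"rot":[0,0,0.646]},{"offset":[0.023,0.0735,0],"rot":[0,0,0.646]}]'
python3 -m pendant '[{"offset":[0,0,0.01],"rot":[0,0,0]},{"offset":[0,0,0.018],"rot":[0,0,0]},{"offset":[0,0,0.022],"rot":[0,0,0]},{"offset":[0,0,0.022],"rot":[0,0,0]}]'
python3 - <<'E'
from h import *
from rig import bot
s=bot.observe();print(s["position"],s["ft_force"],s["ft_torque"],s["tool_rot"])
c=bot.capture("scene");t=bot.capture("top")
a=cv2.resize(c["color"][160:230,330:420],None,fx=6,fy=6,interpolation=cv2.INTER_CUBIC);b=cv2.resize(c["color"]*0+t["color"],None)if 0 else cv2.resize(t["color"][130:200,230:320],None,fx=6,fy=6,interpolation=cv2.INTER_CUBIC)
cv2.imwrite("pics/s3.png",cv2.resize(np.hstack([a,b]),None,fx=.74,fy=.74))
E
```

```text
t: 4.75
position: [608.2, 82.9, 377.0]
tool_rot: [-0.0, 0.945, 0.326, -0.0]
ft_force: [0.1, 0.3, -3.7]
opening: 23.6
t: 5.25
position: [607.4, 81.8, 355.4]
tool_rot: [-0.0, 0.946, 0.325, -0.0]
ft_force: [0.6, 0.8, -4.3]
opening: 23.8
[607.43014233  81.81516919 355.42118207] [ 0.60370963  0.80883946 -4.2819714 ] [-0.0639792   0.0980955  -0.07308281] [-1.22928395e-04  9.45679370e-01  3.25100687e-01 -2.39048223e-04]
```

View pics/s3.png

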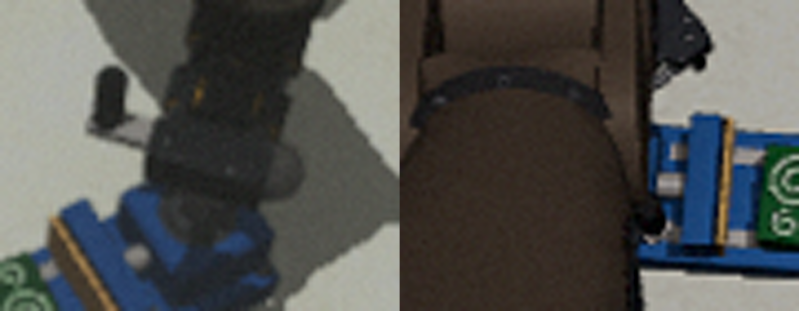

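The scene view shows the crank upright just above the shaft (the arm hides it in the top view). I'll descend in small steps, watching the force.

```bash
for i in 1; do python3 -m pendant '[{"offset":[0,0,0.004],"rot":[0,0,0]},{"offset":[0,0,0.008],"rot":[0,0,0]},{"offset":[0,0,0.01],"rot":[0,0,0]},{"offset":[0,0,0.01],"rot":[0,0,0]}]'; done
python3 -m pendant '[{"offset":[0,0,0.002],"rot":[0,0,0]},{"offset":[0,0,0.003],"rot":[0,0,0]},{"offset":[0,0,0.003],"rot":[0,0,0]}]'
```

```text
t: 5.85
position: [607.6, 81.8, 345.5]
tool_rot: [-0.0, 0.946, 0.325, -0.0]
ft_force: [-0.1, -0.6, -4.6]
opening: 23.9
t: 6.22
position: [607.6, 81.8, 342.7]
tool_rot: [0.0, 0.946, 0.325, 0.0]
ft_force: [1.6, -1.5, -4.4]
opening: 23.4
```

Already about 5 mm below the shaft top with almost no force, so it has entered. Continuing down.

```bash
python3 -m pendant '[{"offset":[0,0,0.003],"rot":[0,0,0]},{"offset":[0,0,0.006],"rot":[0,0,0]},{"offset":[0,0,0.009],"rot":[0,0,0]},{"offset":[0,0,0.01],"rot":[0,0,0]}]';python3 -m pendant '[{"offset":[0,0,0.003],"rot":[0,0,0]},{"offset":[0,0,0.005],"rot":[0,0,0]},{"offset":[0,0,0.007],"rot":[0,0,0]},{"offset":[0,0,0.007],"rot":[0,0,0]}]'
```

```text
t: 6.72
position: [607.6, 81.8, 332.5]
tool_rot: [-0.0, 0.946, 0.325, -0.0]
ft_force: [0.2, 0.2, -3.3]
opening: 23.5
t: 7.22
position: [607.6, 81.7, 325.5]
tool_rot: [-0.0, 0.946, 0.325, -0.0]
ft_force: [1.9, -1.3, -6.6]
opening: 23.9
```

```bash
python3 -m pendant '[{"offset":[0,0,0.002],"rot":[0,0,0]},{"offset":[0,0,0.004],"rot":[0,0,0]},{"offset":[0,0,0.004],"rot":[0,0,0]}]';python3 -m pendant '[{"offset":[0,0,0.001],"rot":[0,0,0]},{"offset":[0,0,0.002],"rot":[0,0,0]},{"offset":[0,0,0.002],"rot":[0,0,0]}]'
```

```text
t: 7.6
position: [607.6, 81.8, 321.5]
tool_rot: [-0.0, 0.946, 0.325, 0.0]
ft_force: [2.6, -2.2, -5.7]
opening: 23.6
t: 7.98
position: [607.6, 81.8, 319.7]
tool_rot: [0.0, 0.946, 0.325, 0.0]
ft_force: [2.6, -2.0, -4.1]
opening: 23.8
```

```bash
python3 -m pendant '[{"offset":[0,0,0.001],"rot":[0,0,0]},{"offset":[0,0,0.001],"rot":[0,0,0]}]';python3 -m pendant '[{"offset":[0,0,0.001],"rot":[0,0,0]},{"offset":[0,0,0.001],"rot":[0,0,0]}]'
```

```text
t: 8.22
position: [607.5, 81.8, 319.4]
tool_rot: [0.0, 0.946, 0.325, 0.0]
ft_force: [-1.0, -2.0, 5.0]
opening: 23.8
t: 8.48
position: [607.5, 81.8, 319.3]
tool_rot: [0.0, 0.946, 0.325, 0.001]
ft_force: [-2.7, -2.7, 13.6]
opening: 23.7
```

The crank is seated: TCP at 319.3 against the expected 319.4, with a firm stop. Releasing and moving over the knob.

```bash
python3 -m pendant '[{"offset":[0,0,-0.0015],"rot":[0,0,0]},{"offset":[0,0,-0.0015],"rot":[0,0,0]},{"offset":[0,0,-0.0015],"rot":[0,0,0]},{"offset":[0,0,-0.0015],"rot":[0,0,0]}]' 0.05 20; python3 -m pendant '[{"offset":[0,0,-0.02],"rot":[0,0,0]},{"offset":[0,0,-0.07],"rot":[0,0,0]},{"offset":[-0.025,0,-0.075],"rot":[0,0,0]},{"offset":[-0.065,0,-0.075],"rot":[0,0,0]},{"offset":[-0.073,0,-0.075],"rot":[0,0,0]}]'
python3 - <<'E'
from h import *
from rig import bot
s=bot.observe();c=bot.capture("wrist");t=bot.capture("scene");pickle.dump((s,c,t),open("w4.pkl","wb"));print(s["position"],s["ft_force"])
cv2.imwrite("pics/w4.png",np.vstack([cv2.resize(c["color"][100:300,200:440],(480,400)),cv2.resize(t["color"][160:240,320:416],None,fx=5,fy=5)[:200]]))
E
```

```text
t: 8.98
position: [607.6, 81.9, 319.0]
tool_rot: [-0.0, 0.946, 0.325, -0.0]
ft_force: [-0.0, 0.5, -0.1]
opening: 49.5
t: 9.6
position: [548.8, 36.2, 394.5]
tool_rot: [-0.0, 0.946, 0.324, -0.0]
ft_force: [0.8, -0.1, -0.1]
opening: 50.0
[548.76547954  36.17816177 394.47276253] [ 0.7964293  -0.0823868  -0.08866279]
```

View pics/w4.png

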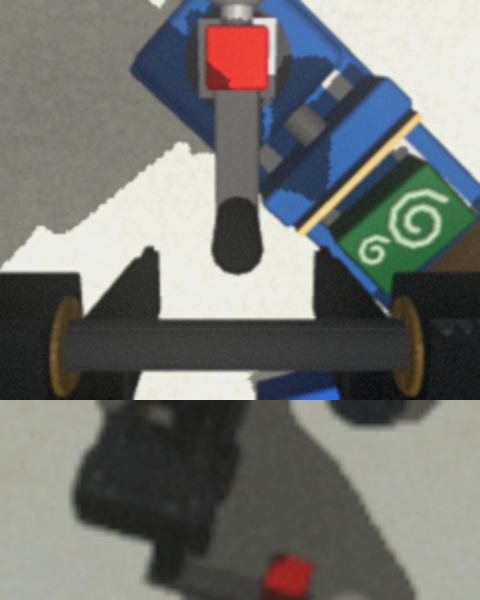

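Knob top at about (318,224), centred between the fingers. The boss is at (318,128), and the crank is down on the shoulder.

```bash
python3 - <<'E'
from h import *
s,c,t=pickle.load(open("w4.pkl","rb"));cm=cam(c,s)
for n,uv,z in(("knobtop",(318.5,224.5),181),("boss",(318.5,128.5),160)): print(n,tool(s,plane(cm,uv,z)-s["position"]))
print(c["mount"][:,3])
E
```

```text
knobtop [  1.76442112  -1.03122084 213.47272215]
boss [ 70.55339853  -1.05107006 234.45972315]
[68.42394391 -1.39210165 18.93743825  1.        ]
```

```bash
python3 -m pendant '[{"offset":[0,0,0.02],"rot":[0,0,0]},{"offset":[0.0,0,0.05],"rot":[0,0,0]},{"offset":[0.0,0,0.067],"rot":[0,0,0]},{"offset":[0,0,0.067],"rot":[0,0,0]}]'; python3 -m pendant '[{"offset":[0,0,0],"rot":[0,0,0]},{"offset":[0,0,0],"rot":[0,0,0]},{"offset":[0,0,0],"rot":[0,0,0]},{"offset":[0,0,0],"rot":[0,0,0]}]' 0.005 45
cat > circ.py <<'E'
import sys;from h import *;from rig import bot
# usage: circ.py dtheta n ; knob centre at TCP; axis at world C; clockwise from above
C=np.array([605.1,79.9])
s=bot.observe();p=s["position"][:2];r=p-C;th=np.arctan2(r[1],r[0])
t=np.array([np.sin(th),-np.cos(th)]);f=s["ft_force"][:2];u=r/np.hypot(*r)
print("t %.2f th %.1fdeg R %.1f z %.1f resist %.1f radial %.1f fz %.1f open %.1f"%(s["t"],np.degrees(th),np.hypot(*r),s["position"][2],-f@t,f@u,s["ft_force"][2],s["opening"]))
if len(sys.argv)>1:
    d,n=float(sys.argv[1]),int(sys.argv[2])
    for k in range(1,n+1):
        a=th-d*k;q=C+70*np.array([np.cos(a),np.sin(a)]);v=np.r_[q-p,0]
        print((tool(s,v)/1000).round(4)[:2].tolist())
E
python3 circ.py 0.3 5
```

```text
t: 10.2
position: [550.6, 37.4, 326.0]
tool_rot: [-0.001, 0.946, 0.325, -0.001]
ft_force: [0.3, 0.2, 0.5]
opening: 50.0
t: 10.7
position: [550.0, 36.9, 327.6]
tool_rot: [0.0, 0.946, 0.325, 0.0]
ft_force: [0.7, -1.3, 2.7]
opening: 19.3
t 10.70 th -142.1deg R 69.9 z 327.6 resist 1.4 radial 0.3 fz 2.7 open 19.3
[0.003, -0.0207]
[0.0121, -0.0395]
[0.0263, -0.0548]
[0.0445, -0.0653]
[0.0649, -0.0699]
```

```bash
python3 -m pendant '[{"offset":[0.003,-0.0207,0],"rot":[0,0,0]},{"offset":[0.0121,-0.0395,0],"rot":[0,0,0]},{"offset":[0.0263,-0.0548,0],"rot":[0,0,0]},{"offset":[0.0445,-0.0653,0],"rot":[0,0,0]},{"offset":[0.0649,-0.0699,0],"rot":[0,0,0]}]'; python3 circ.py 0.3 5
```

```text
t: 11.32
position: [558.2, 131.8, 327.5]
tool_rot: [0.001, 0.946, 0.325, -0.001]
ft_force: [3.3, -16.5, -1.7]
opening: 19.4
t 11.32 th 132.1deg R 70.0 z 327.5 resist 8.6 radial -14.4 fz -1.7 open 19.4
[0.0209, 0.0016]
[0.0403, 0.0093]
[0.0566, 0.0224]
[0.0683, 0.0398]
[0.0743, 0.0598]
```

```bash
python3 -m pendant '[{"offset":[0.0209,0.001,0],"rot":[0,0,0]},{"offset":[0.0403,0.0085,0],"rot":[0,0,0]},{"offset":[0.0566,0.0218,0],"rot":[0,0,0]},{"offset":[0.0683,0.0392,0],"rot":[0,0,0]},{"offset":[0.0743,0.0592,0],"rot":[0,0,0]}]'; python3 circ.py 0.3 5
```

```text
t: 11.95
position: [652.9, 131.6, 327.4]
tool_rot: [-0.001, 0.946, 0.325, -0.001]
ft_force: [-9.6, 3.6, 4.2]
opening: 19.3
t 11.95 th 47.2deg R 70.4 z 327.4 resist 9.5 radial -3.8 fz 4.2 open 19.3
[-0.0001, 0.021]
[-0.0061, 0.041]
[-0.0177, 0.0585]
[-0.0339, 0.0717]
[-0.0533, 0.0795]
```

```bash
python3 -m pendant '[{"offset":[-0.0001,0.021,0],"rot":[0,0,0]},{"offset":[-0.0061,0.041,0],"rot":[0,0,0]},{"offset":[-0.0177,0.0585,0],"rot":[0,0,0]},{"offset":[-0.0339,0.0717,0],"rot":[0,0,0]},{"offset":[-0.0533,0.0795,0],"rot":[0,0,0]}]'; python3 circ.py 0.3 5
```

```text
t: 12.58
position: [660.3, 35.9, 327.7]
tool_rot: [-0.001, 0.946, 0.325, 0.002]
ft_force: [0.7, 10.3, 0.0]
opening: 19.2
t 12.57 th -38.6deg R 70.6 z 327.7 resist 8.5 radial -5.9 fz 0.0 open 19.2
[-0.021, 0.0012]
[-0.0414, -0.0033]
[-0.0597, -0.0135]
[-0.074, -0.0287]
[-0.0833, -0.0475]
```

```bash
python3 -m pendant '[{"offset":[-0.021,0.0012,0],"rot":[0,0,0]},{"offset":[-0.0414,-0.0033,0],"rot":[0,0,0]},{"offset":[-0.0597,-0.0135,0],"rot":[0,0,0]},{"offset":[-0.074,-0.0287,0],"rot":[0,0,0]},{"offset":[-0.0833,-0.0475,0],"rot":[0,0,0]}]'; python3 circ.py 0.25 5
```

```text
t: 13.2
position: [565.4, 21.3, 327.8]
tool_rot: [0.001, 0.946, 0.325, 0.002]
ft_force: [12.9, 2.0, -7.7]
opening: 19.5
t 13.20 th -124.1deg R 70.8 z 327.8 resist 9.6 radial -8.9 fz -7.7 open 19.5
[-0.0025, -0.0174]
[-0.0015, -0.0348]
[0.0038, -0.0514]
[0.0131, -0.0662]
[0.0257, -0.0783]
```

```bash
python3 -m pendant '[{"offset":[-0.0025,-0.0174,0],"rot":[0,0,0]},{"offset":[-0.0015,-0.0348,0],"rot":[0,0,0]},{"offset":[0.0038,-0.0514,0],"rot":[0,0,0]},{"offset":[0.0131,-0.0662,0],"rot":[0,0,0]},{"offset":[0.0257,-0.0783,0],"rot":[0,0,0]}]'; python3 circ.py 0.13 5
```

```text
t: 13.82
position: [537.6, 99.1, 327.7]
tool_rot: [0.001, 0.946, 0.325, 0.001]
ft_force: [7.9, -11.7, -4.6]
opening: 19.5
t 13.82 th 164.2deg R 70.2 z 327.7 resist 9.1 radial -10.7 fz -4.6 open 19.5
[0.0078, -0.0047]
[0.016, -0.0086]
[0.0247, -0.0113]
[0.0337, -0.0129]
[0.0427, -0.0133]
```

```bash
python3 -m pendant '[{"offset":[0.0078,-0.0047,0],"rot":[0,0,0]},{"offset":[0.016,-0.0086,0],"rot":[0,0,0]},{"offset":[0.0247,-0.0113,0],"rot":[0,0,0]},{"offset":[0.0337,-0.0129,0],"rot":[0,0,0]},{"offset":[0.0427,-0.0133,0],"rot":[0,0,0]}]'; python3 circ.py 0.13 5
```

```text
t: 14.45
position: [562.7, 135.3, 327.5]
tool_rot: [0.001, 0.946, 0.325, -0.001]
ft_force: [-2.3, -12.0, 3.0]
opening: 19.6
t 14.45 th 127.4deg R 69.8 z 327.5 resist 9.1 radial -8.1 fz 3.0 open 19.6
[0.0091, 0.0005]
[0.018, 0.0023]
[0.0266, 0.0053]
[0.0347, 0.0094]
[0.0422, 0.0145]
```

```bash
python3 -m pendant '[{"offset":[0.0091,0.0002,0],"rot":[0,0,0]},{"offset":[0.018,0.0018,0],"rot":[0,0,0]},{"offset":[0.0266,0.0048,0],"rot":[0,0,0]},{"offset":[0.0347,0.0089,0],"rot":[0,0,0]},{"offset":[0.0422,0.014,0],"rot":[0,0,0]}]'; python3 circ.py 0.13 5
```

```text
t: 15.08
position: [604.1, 150.2, 327.3]
tool_rot: [0.0, 0.946, 0.325, -0.002]
ft_force: [-8.3, -8.5, 5.8]
opening: 19.3
t 15.07 th 90.8deg R 70.3 z 327.3 resist 8.5 radial -8.4 fz 5.8 open 19.3
[0.0067, 0.0062]
[0.0128, 0.013]
[0.0179, 0.0205]
[0.022, 0.0286]
[0.025, 0.0372]
```

```bash
python3 -m pendant '[{"offset":[0.0067,0.0062,0],"rot":[0,0,0]},{"offset":[0.0128,0.013,0],"rot":[0,0,0]},{"offset":[0.0179,0.0205,0],"rot":[0,0,0]},{"offset":[0.022,0.0286,0],"rot":[0,0,0]},{"offset":[0.025,0.0372,0],"rot":[0,0,0]}]'; python3 circ.py 0.13 5
```

```text
t: 15.7
position: [646.4, 137.2, 327.3]
tool_rot: [-0.001, 0.946, 0.325, -0.002]
ft_force: [-9.8, 1.9, 5.8]
opening: 19.2
t 15.70 th 54.2deg R 70.6 z 327.3 resist 9.1 radial -4.2 fz 5.8 open 19.2
[0.0014, 0.009]
[0.0022, 0.0181]
[0.0019, 0.0272]
[0.0003, 0.0361]
[-0.0024, 0.0448]
```

```bash
python3 -m pendant '[{"offset":[0.0014,0.009,0],"rot":[0,0,0]},{"offset":[0.0022,0.0181,0],"rot":[0,0,0]},{"offset":[0.0019,0.0272,0],"rot":[0,0,0]},{"offset":[0.0003,0.0361,0],"rot":[0,0,0]},{"offset":[-0.0024,0.0448,0],"rot":[0,0,0]}]'; python3 circ.py 0.13 5
```

```text
t: 16.32
position: [672.4, 101.1, 327.5]
tool_rot: [-0.001, 0.946, 0.325, -0.0]
ft_force: [-4.8, 8.0, 4.0]
opening: 19.5
t 16.32 th 17.5deg R 70.6 z 327.5 resist 9.1 radial -2.1 fz 4.0 open 19.5
[-0.0042, 0.0081]
[-0.009, 0.0159]
[-0.0147, 0.0229]
[-0.0213, 0.0292]
[-0.0287, 0.0345]
```

```bash
python3 -m pendant '[{"offset":[-0.0042,0.0081,0],"rot":[0,0,0]},{"offset":[-0.009,0.0159,0],"rot":[0,0,0]},{"offset":[-0.0147,0.0229,0],"rot":[0,0,0]},{"offset":[-0.0213,0.0292,0],"rot":[0,0,0]},{"offset":[-0.0287,0.0345,0],"rot":[0,0,0]}]'; python3 circ.py 0.13 5
```

```text
t: 16.95
position: [671.5, 56.3, 327.7]
tool_rot: [-0.001, 0.946, 0.325, 0.001]
ft_force: [1.3, 8.9, 2.0]
opening: 19.3
t 16.95 th -19.6deg R 70.5 z 327.7 resist 8.9 radial -1.7 fz 2.0 open 19.3
[-0.0082, 0.004]
[-0.0167, 0.0073]
[-0.0255, 0.0095]
[-0.0346, 0.0105]
[-0.0437, 0.0103]
```

```bash
python3 -m pendant '[{"offset":[-0.0082,0.004,0],"rot":[0,0,0]},{"offset":[-0.0167,0.0073,0],"rot":[0,0,0]},{"offset":[-0.0255,0.0095,0],"rot":[0,0,0]},{"offset":[-0.0346,0.0105,0],"rot":[0,0,0]},{"offset":[-0.0437,0.0103,0],"rot":[0,0,0]}]'; python3 circ.py 0.1 5
```

```text
t: 17.58
position: [643.9, 21.0, 327.8]
tool_rot: [-0.0, 0.946, 0.325, 0.002]
ft_force: [8.2, 7.3, -1.5]
opening: 19.4
t 17.57 th -56.6deg R 70.5 z 327.8 resist 10.9 radial -1.5 fz -1.5 open 19.4
[-0.0069, -0.0014]
[-0.0137, -0.003]
[-0.0203, -0.0053]
[-0.0267, -0.0082]
[-0.0327, -0.0117]
```

Resistance has risen to 10.9 N (about 9 N before), so the stone is touching. Smaller steps now.

```bash
python3 -m pendant '[{"offset":[-0.0069,-0.0012,0],"rot":[0,0,0]},{"offset":[-0.0137,-0.0028,0],"rot":[0,0,0]}]'; python3 circ.py 0.1 3
```

```text
t: 17.82
position: [631.7, 14.6, 327.9]
tool_rot: [0.0, 0.946, 0.325, 0.003]
ft_force: [10.9, 7.1, -2.3]
opening: 19.5
t 17.82 th -67.9deg R 70.5 z 327.9 resist 12.8 radial -2.5 fz -2.3 open 19.5
[-0.0065, -0.0027]
[-0.0129, -0.0056]
[-0.0189, -0.0091]
```

```bash
python3 -m pendant '[{"offset":[-0.0034,-0.0013,0],"rot":[0,0,0]}]'; python3 circ.py
```

```text
t: 17.95
position: [628.3, 13.4, 327.9]
tool_rot: [0.001, 0.946, 0.325, 0.003]
ft_force: [11.1, 4.6, -3.7]
opening: 19.1
t 17.95 th -70.8deg R 70.4 z 327.9 resist 12.0 radial -0.7 fz -3.7 open 19.1
```

```bash
python3 -m pendant '[{"offset":[-0.0034,-0.0015,0],"rot":[0,0,0]},{"offset":[-0.0066,-0.0031,0],"rot":[0,0,0]}]'; python3 circ.py
```

```text
t: 18.2
position: [621.5, 11.6, 328.0]
tool_rot: [0.001, 0.946, 0.325, 0.003]
ft_force: [12.9, 1.4, -4.6]
opening: 19.3
t 18.20 th -76.5deg R 70.2 z 328.0 resist 12.9 radial 1.6 fz -4.6 open 19.3
```

13 N at the knob, about 75 N of clamping. Releasing.

```bash
python3 -m pendant '[{"offset":[0,0,0],"rot":[0,0,0]},{"offset":[0,0,0],"rot":[0,0,0]},{"offset":[0,0,0],"rot":[0,0,0]},{"offset":[0,0,0],"rot":[0,0,0]}]' 0.05; python3 -m pendant '[{"offset":[0,0,-0.02],"rot":[0,0,0]},{"offset":[0,0,-0.05],"rot":[0,0,0]},{"offset":[0,0,-0.09],"rot":[0,0,0]},{"offset":[-0.03,0,-0.12],"rot":[0,0,0]},{"offset":[-0.08,0,-0.13],"rot":[0,0,0]}]'; python3 -m pendant '[{"offset":[-0.02,0,0],"rot":[0,0,0]},{"offset":[-0.02,0,0],"rot":[0,0,0]}]'
python3 - <<'E'
from h import *
from rig import bot
s=bot.observe();c=bot.capture("wrist");t=bot.capture("scene");print(s["position"],s["ft_force"])
cv2.imwrite("pics/w5.png",np.vstack([cv2.resize(c["color"][:260],(640,260)),cv2.resize(t["color"][150:270,290:450],None,fx=2.8,fy=2.8)[:, :][:336].copy().repeat(1,0) if 0 else cv2.resize(t["color"][150:270,270:510],(640,320))]))
E
```

```text
t: 18.7
position: [620.1, 11.4, 327.2]
tool_rot: [-0.0, 0.946, 0.325, -0.0]
ft_force: [0.1, 0.2, 0.8]
opening: 49.0
t: 19.32
position: [556.7, -37.8, 458.7]
tool_rot: [0.001, 0.946, 0.326, 0.001]
ft_force: [1.1, -2.2, 0.3]
opening: 50.5
t: 19.58
position: [540.8, -50.6, 457.4]
tool_rot: [-0.0, 0.946, 0.324, 0.0]
ft_force: [0.3, 1.0, -0.1]
opening: 49.8
[540.84540946 -50.55460209 457.35547193] [ 0.27022986  1.00467632 -0.12761926]
```

View pics/w5.png

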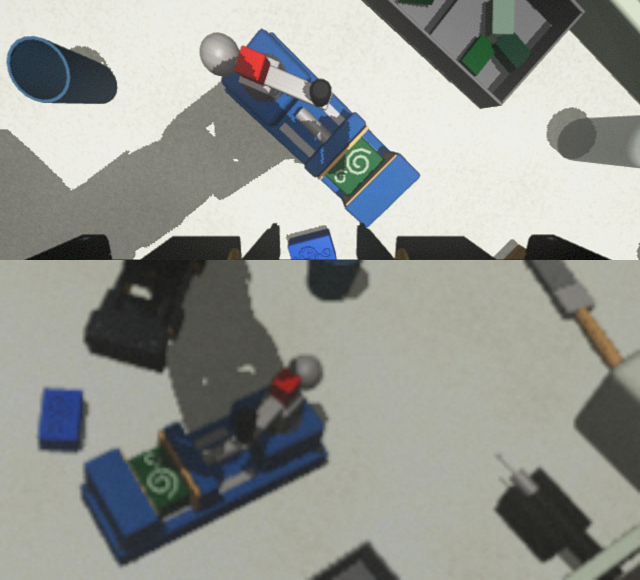

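The stone at (355,165) is closed between both wooden faces, the crank stands level on the shaft with its boss at (250,65), and the gripper is clear of everything. Handing in.

```bash
python3 -c "
from rig import bot
print(bot.hand_in(), bot.observe()['t'])"
```

```text
the job is handed in; nothing more can be done
the job is handed in; nothing more can be done
```

The stone is clamped in the vise and the job is handed in at about 20 s. No verdict was reported.

- **Fitting the crank:** I gripped it by the boss and lowered it onto the shaft. It stopped firmly with the underside about 28 mm below the shaft top, and the highest reading was about 14 N upward, at that stop.
- **Winding:** I turned it about 1.8 turns clockwise by the knob. The resistance rose from about 9 N to 12.9 N, which I take as roughly 70–75 N of clamping. That force is only inferred from the knob: single readings scattered by about 0.5 N, or roughly 10 N of clamping, and one read 12.0 N just before the end.
- **Last checks:** The last pictures show the stone between both jaw faces and the crank level on the shaft. The gripper is clear, with force readings near zero. No bystander was touched that I could see, though the last pictures do not show all of them.
- **Disagreements:** The wrist camera's calibration shifted by 1–2 mm between captures, so I measured the crank and shaft within one picture. While winding, sideways force at the knob reached 14 N, meaning my estimate of the shaft centre was about 1 mm off; this had no visible effect.

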